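# Take the lantern down and stand it on its plate

## Task

Lift the tea-light lantern up and off its hook, carry it upright and stand it gently in the middle of the empty plate on the table. Leave the hanging flowerpot, the cup and the other things where they are, then let go of the lantern.

Things in the scene. Friction and masses are not known exactly. Their poses are not given: they have to be found in the camera images.
- lantern: Dark steel and glass lantern hanging by its bail, about 0.26 kg. Origin: centre of its underside, z up; 95 mm over the table at the start. Base 66 mm in diameter; roof 72 mm in diameter, its cap ends at height 125 mm. Above stands a rigid bail, a strap arch in the lantern's y-z plane, 10 mm wide along x, with vertical legs up to height 175 mm
- lantern_bail (a point): Middle of the underside of the bail's straight top bar (5 mm thick), where it rests on the hook; 170 mm above the lantern's origin. The bail is 56 mm wide outside and 48 mm inside along the lantern's y; grip it over the outsides of its two legs (56 mm), anywhere from 35 mm below this point to 5 mm above it
- lantern_stand: Steel stand that the lantern hangs on, fixed, one of two alike. Origin: centre of its round foot (110 mm) on the table, z up. Post 14 mm in diameter, 285 mm high. The hook, a bar 8 mm in diameter, runs from the post 112 mm along the stand's own -x (roughly towards the robot) at height 271 mm, dips to a seat 93 mm from the post and turns up at its end
- lantern_stand_seat (a point): Seat of that hook, on the upper side of the bar where the bail rests, 265 mm above the table
- lantern_stand_tip (a point): Highest point of that hook's upturned end, 279 mm above the table: 14 mm above the seat and 19 mm ahead of it along the stand's -x. Raise the bail 20 mm or more, then move it along the stand's -x until it has passed this end (the bail encloses the bar, so it cannot come off sideways)
- plate: The empty plate: white ceramic, 170 mm in diameter, 18 mm high at the rim, loose on the table. Origin at the centre of its underside. Its flat middle is about 100 mm in diameter and 5 mm above the table. The other plate of the same kind has the cup on it
- plate_in (a point): Centre of the empty plate's flat middle, upper side
- flowerpot: White pot, 80 mm in diameter, with a small green plant, hanging by a like bail on the other stand. Origin at the centre of its underside; top of its bail 175 mm above that. To be left hanging
- pot_stand: The other hook stand, same shape and frame as lantern_stand; the flowerpot hangs on it
- cup: White cup, 80 mm in diameter and 62 mm high, with a handle, standing on the other plate. Origin at its underside. To be left alone
- egg_cup: White egg cup with an egg, 46 mm in diameter, 64 mm high; origin at its underside. To be left alone
- salt_shaker: Steel salt shaker, 42 mm in diameter, 64 mm high; origin at its underside. To be left alone
- sugar_bowl: Blue bowl, 110 mm in diameter, 55 mm high; origin at its underside. To be left alone
- candlestick: Blue candle dish, 110 mm in diameter, with a white candle, 155 mm high; origin at its underside. To be left alone
- teaspoon: Steel teaspoon, 150 mm long, lying along its x axis; origin at its middle, on the table. To be left alone
There are look-alikes about, which are no part of the job. What is shaped like the lantern but orange or pink is not meant.

How it is judged:
By the outcome, as a careful person would: the job done as asked, in the order asked, and still so for the second after the job is handed in, with the robot touching nothing.
It also fails if it takes over 54 s, if anything falls off the work surface, if the arm or the gripper's body presses on something with over 40 N, if the wrist force passes 120 N, or if a joint passes its speed limit or range.

## Robot

A 6-joint arm with a two-finger parallel gripper is mounted at the origin on the work surface. World frame = base frame: x ahead of the robot, y to its left, z up, the work surface at z = 0. Lengths are in m, angles in rad, forces in N, time in s.
With the tool pointing down it reaches from about 0.275 to 0.85 m from the base axis. Payload 5.2 kg.
Tool frame: the origin (TCP) lies on the front face of the gripper's body, between the roots of the fingers; the fingertips stand 73 mm ahead of it and the grasp point (between the pads) lies 54 mm ahead of it; z points along the fingers, y is the direction in which the jaws open and shut (so a half turn about z gives the same grasp; the last joint's range is limited). The gripper opens to 85 mm and grips with 20 to 120 N. Pads are 22 mm wide; open, the fingers measure 114 mm over their backs; the gripper's body (76 mm by 85 mm) begins 54 mm behind the grasp point. The pads swing forward as they close: fully open they stand 13 mm farther back than shut.
Start: joints at [1.087, 0.259, 1.535, -0, 1.348, -0.203], TCP at [0.152, 0.528, 0.304] pointing down, gripper open.
Joint ranges: [-3.14, 3.14], [-0.91, 2.08], [0.19, 2.58], [-1.22, 4.36], [0.22, 2.71], [-3.12, 3.12]. Speed limits (rad/s): [2.57, 2.57, 3.14, 3.14, 3.14, 3.14].

## Interface

Orientations are given as [roll, pitch, yaw] about the fixed x, y, z axes, in that order (R = Rz(yaw) Ry(pitch) Rx(roll)).
In Python, from bench import sensors, get_image, r gives the robot as it stands.
- The arm moves only by the tool carry_out, never from a script. Its argument "commands" is a list of rows, each a list of 7 numbers: the shift along the world's x, y, z each as a share of 0.03 m, from -1 to 1, then the turn, a rotation vector about the world's x, y, z each as a share of 0.1 rad, from -1 to 1, then the opening, from 0 (shut) to 1 (fully open). In form: [[x, y, z, wx, wy, wz, grip], ...]. A call has 1 to 20 rows; each row shifts and turns the commanded pose from where the row before left it; what a row does not reach is not made up. A row lasts 1/12 s, in which the tool goes at most 41.7 mm and 7.16 degrees, less where a joint would pass 70% of its speed; a pose out of reach is approached as far as the arm can. A call with a number of a shift or a turn outside -1 to 1 is refused whole. A call with a gripper value outside its range is refused whole. The fingers move at their own pace and stop on an object; "force" is the grip in N (left out, the last holds). Time passes only in rows, so rows that do not move let the fingers close. It gives the time, the measured TCP pose, the force and the opening at its end, in the units of the state.
- sensors.read_state(): the state, without advancing time (a new reading comes with each control period).
- get_image(name): name is "scene" or "top"; returns a dict with "image" (400x640x3 uint8, blue, green, red), "depth" (400x640 float32, m along the optical axis (not along the pixel's ray), 0 where there is no reading), "fx", "fy", "cx", "cy" (pixels), "k1" (the pictures are not rectified: a ray, as slopes to the right and down, at radius r is drawn at 1 + k1 r^2 times it, then the intrinsics apply), "cam_to_world" (4x4, takes a point from camera to world coordinates). Camera axes: x right, y down, z forward; pixel columns grow to the right and rows downward; lengths in m; the calibration is good to about 2 mm. A picture is of the moment at which its call begins.
- r.job_done(): hands the job in, once; it reports no verdict.
The state is a dict: "time": time; "q": joint angles; "joint_velocities": joint speeds; "joint_torque": joint torques, N m; "tool_pos": TCP position; "tool_rot": TCP orientation; "force": force on the tool from outside, world axes, zero at the start; "wrist_torque": the same for the moment, N m; "grip_width": opening from 0.0 (shut) to 1.0 (fully open).
Only numpy, scipy, OpenCV 4.12 (cv2) and the standard library are available. Lean on these libraries where they do the work, as an engineer would, in place of code of your own. Each camera call takes 0.05 s, during which the arm holds its last target.

## Working session

There is one attempt and no reset: what is moved stays moved. The work goes in short steps, Python scripts to look and compute and a tool call to move; the robot and the scene stay as the last step left them, time stands still between calls to the robot, and variables do not carry over. Pictures are saved under pics/ and viewed, and the job is handed in when it is done.

Besides the shell and the picture viewer there is one more tool, called by a JSON object that holds its "op" and its "data", one argument or row to a line. carry_out: Moves the arm, as the interface text tells. Its arguments: {"type":"object","properties":{"commands":{"type":"array","items":{"type":"array","items":{"type":"number"}}},"force":{"type":"number"}},"required":["commands"]}

```bash
mkdir -p pics; ls; cat > h.py <<'E'
import numpy as np,cv2
from bench import sensors,get_image,r
def grab(n):
    d=get_image(n); np.savez(f'/tmp/{n}.npz',**d); return d
def load(n): return dict(np.load(f'/tmp/{n}.npz'))
def ray(d,u,v):
    x=(u-d['cx'])/d['fx'];y=(v-d['cy'])/d['fy']
    K=float(d['k1']);rd=np.hypot(x,y);s=rd
    for _ in range(30): s=rd/(1+K*s*s)
    f=s/rd if rd>0 else 1
    T=d['cam_to_world'];return T[:3,3],T[:3,:3]@np.array([x*f,y*f,1.])
def plane(d,u,v,z):
    o,w=ray(d,u,v);return o+w*(z-o[2])/w[2]
def dep(d,u,v):
    o,w=ray(d,u,v);return o+w*float(d['depth'][int(round(v)),int(round(u))])
def tri(d1,p1,d2,p2):
    o1,w1=ray(d1,*p1);o2,w2=ray(d2,*p2)
    t=np.linalg.lstsq(np.c_[w1,-w2],o2-o1,rcond=None)[0]
    a=o1+w1*t[0];b=o2+w2*t[1];return (a+b)/2,np.linalg.norm(a-b)
def cloud(d):
    H,W=d['depth'].shape;K=np.array([[d['fx'],0,d['cx']],[0,d['fy'],d['cy']],[0,0,1]],float)
    g=np.stack(np.meshgrid(np.arange(W),np.arange(H)),-1).reshape(-1,1,2).astype(float)
    x=(g[:,0,0]-K[0,2])/K[0,0];y=(g[:,0,1]-K[1,2])/K[1,1];rd=np.hypot(x,y);s=rd.copy()
    for _ in range(30): s=rd/(1+float(d['k1'])*s*s)
    f=np.where(rd>0,s/np.maximum(rd,1e-12),1);z=d['depth'].reshape(-1)
    P=np.c_[x*f*z,y*f*z,z]@d['cam_to_world'][:3,:3].T+d['cam_to_world'][:3,3]
    P[z==0]=np.nan;return P.reshape(H,W,3)
E
python3 - <<'E'
from h import *
for n in('scene','top'):
    d=grab(n);cv2.imwrite(f'pics/{n}0.png',d['image']);print(n,d['cam_to_world'].round(3).tolist(),d['fx'],d['k1'])
print(sensors.read_state())
E
```

```text
pics
scene [[0.434, 0.75, -0.5, 1.213], [0.901, -0.369, 0.229, -0.28], [-0.013, -0.549, -0.836, 1.268], [0.0, 0.0, 0.0, 1.0]] 486.6151266461723 0.006884959292878204
top [[0.007, -0.997, 0.081, 0.484], [-1.0, -0.008, -0.015, 0.031], [0.015, -0.081, -0.997, 1.176], [0.0, 0.0, 0.0, 1.0]] 409.0923928046122 -0.035175193652924285
{'time': 0.1, 'q': array([ 1.08723916e+00,  2.59283584e-01,  1.53597185e+00,  1.42726076e-05,
        1.34802636e+00, -2.02828314e-01]), 'joint_velocities': array([-1.85272626e-03, -9.40734825e-04, -3.35666770e-03,  2.62327855e-04,
        8.21616703e-05, -1.16768615e-03]), 'joint_torque': array([ 2.73004720e-03, -4.46966708e+01, -2.91249597e+01, -4.01779052e-04,
        6.28130743e-03, -6.40541955e-06]), 'tool_pos': array([0.1521983 , 0.52814709, 0.30315121]), 'tool_rot': array([-3.13994094e+00, -3.53890016e-04,  2.86086034e+00]), 'force': array([ 1.27475483,  0.02860761, -0.45795058]), 'wrist_torque': array([-0.03493996, -0.01697923,  0.0091683 ]), 'grip_width': 1.0000330584876846}
```

View pics/scene0.png

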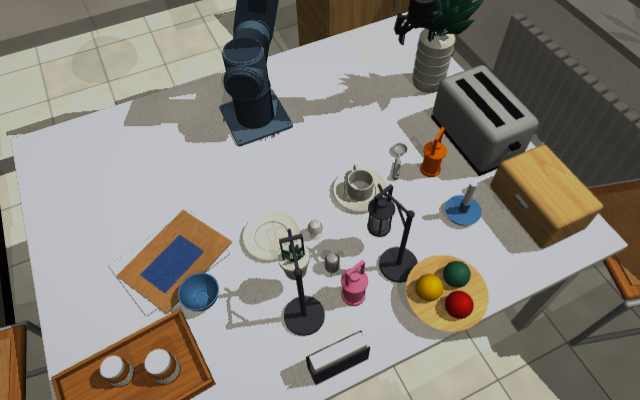

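View pics/top0.png

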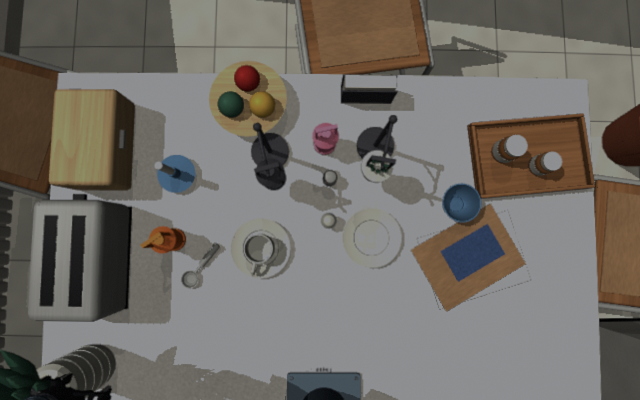

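The scene picture shows the lantern at (380,212) hanging on its stand (foot 398,265). The empty plate is at (271,236), with the flowerpot at (292,262) close to it. In the top view the lantern is at (270,175) and the empty plate at (372,238). Next I zoom in.

```bash
python3 - <<'E'
from h import *
a=load('scene')['image'][165:295,330:450];b=load('top')['image'][110:200,225:315]
cv2.imwrite('pics/zs.png',cv2.resize(a,None,fx=4.6,fy=4.6,interpolation=cv2.INTER_CUBIC))
b=cv2.convertScaleAbs(b,alpha=1.8);cv2.imwrite('pics/zt.png',cv2.resize(b,None,fx=6,fy=6,interpolation=cv2.INTER_CUBIC))
for n in('scene','top'):
    d=load(n);P=cloud(d)
    m=(P[...,0]>.4)&(P[...,0]<.85)&(P[...,1]>0.0)&(P[...,1]<.35)&(P[...,2]>.08)
    lum=d['image'].max(-1);m&=lum<110
    Q=P[m];print(n,len(Q))
    for lo,hi in((.08,.12),(.12,.17),(.17,.2),(.2,.23),(.23,.262),(.262,.268),(.268,.275),(.275,.29)):
        q=Q[(Q[:,2]>lo)&(Q[:,2]<hi)]
        if len(q):print(lo,len(q),q.mean(0).round(3),q.min(0).round(3),q.max(0).round(3))
E
```

```text
scene 1686
0.08 457 [0.767 0.19  0.1  ] [0.621 0.02  0.08 ] [0.85  0.293 0.119]
0.12 279 [0.673 0.126 0.144] [0.622 0.025 0.12 ] [0.751 0.166 0.17 ]
0.17 230 [0.661 0.134 0.192] [0.603 0.104 0.17 ] [0.735 0.173 0.2  ]
0.2 343 [0.657 0.139 0.211] [0.61  0.107 0.2  ] [0.735 0.168 0.229]
0.23 126 [0.684 0.146 0.246] [0.625 0.111 0.23 ] [0.736 0.166 0.262]
0.262 55 [0.659 0.14  0.266] [0.619 0.112 0.262] [0.734 0.166 0.268]
0.268 111 [0.657 0.141 0.272] [0.623 0.112 0.268] [0.737 0.165 0.275]
0.275 85 [0.704 0.152 0.28 ] [0.62  0.13  0.275] [0.738 0.168 0.287]
top 1564
0.08 612 [0.797 0.202 0.096] [0.602 0.    0.08 ] [0.85  0.293 0.119]
0.12 54 [0.699 0.096 0.137] [0.607 0.001 0.12 ] [0.748 0.161 0.169]
0.17 233 [0.636 0.132 0.196] [0.6   0.025 0.172] [0.739 0.17  0.2  ]
0.2 296 [0.632 0.134 0.208] [0.604 0.106 0.2  ] [0.728 0.161 0.229]
0.23 32 [0.673 0.142 0.245] [0.623 0.108 0.231] [0.727 0.162 0.261]
0.262 34 [0.634 0.14  0.266] [0.623 0.108 0.262] [0.65  0.162 0.268]
0.268 187 [0.653 0.14  0.271] [0.615 0.11  0.268] [0.721 0.164 0.275]
0.275 116 [0.7   0.152 0.279] [0.615 0.129 0.275] [0.733 0.167 0.286]
```

View pics/zs.png

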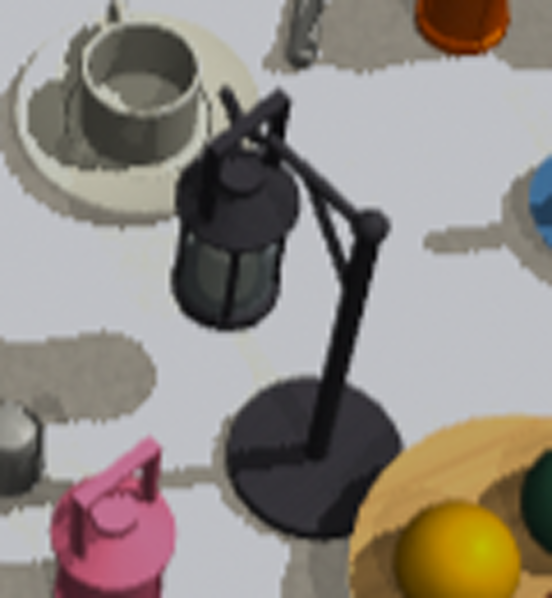

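View pics/zt.png

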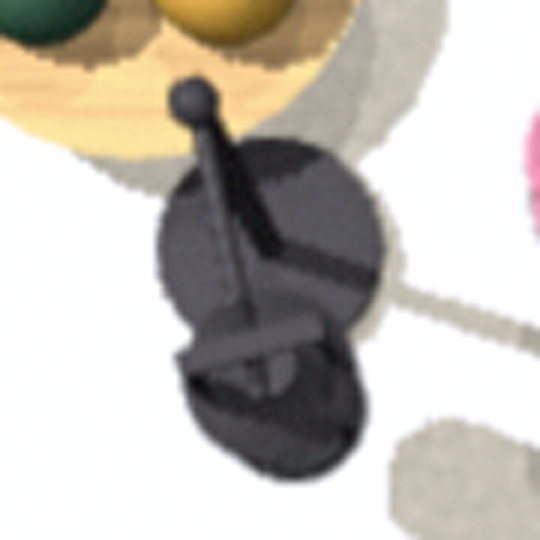

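```bash
python3 - <<'E'
from h import *
s=load('scene');t=load('top')
T=lambda x,y:(225+(x+.5)/6-.5,110+(y+.5)/6-.5)
S=lambda x,y:(330+(x+.5)/4.6-.5,165+(y+.5)/4.6-.5)
for n,a,b in(('L',T(182,363),S(283,97)),('R',T(326,328),S(211,150)),('posttop',T(193,100),S(372,224)),('tip',T(263,385),S(228,92))):
    print(n,tri(t,a,s,b),plane(t,*a,.27).round(4),plane(s,*b,.27).round(4))
# bail bar cloud
for d in(t,s):
    P=cloud(d);Q=P.reshape(-1,3)
    m=(abs(Q[:,2]-.27)<.008)&(Q[:,0]>.6)&(Q[:,0]<.66)&(Q[:,1]>.09)&(Q[:,1]<.18)
    q=Q[m];print(len(q))
    if d is t: print(np.round(q[np.argsort(q[:,1])][::3],3).tolist())
# plate
for n,d in(('top',t),('scene',s)):
    P=cloud(d);im=d['image']
    P0=plane(d,*((372,238) if n=='top' else (271,236)),.005);print(n,P0)
    m=(P[...,2]>.012)&(P[...,2]<.025)&(np.hypot(P[...,0]-P0[0],P[...,1]-P0[1])<.1)
    q=P[m];A=np.c_[2*q[:,:2],np.ones(len(q))]
    for _ in range(4):
        c=np.linalg.lstsq(np.c_[2*q[:,:2],np.ones(len(q))],(q[:,:2]**2).sum(1),rcond=None)[0];R=np.sqrt(c[2]+c[0]**2+c[1]**2)
        e=abs(np.hypot(q[:,0]-c[0],q[:,1]-c[1])-R);q=q[e<np.percentile(e,90)]
    print('circle',c[:2],R,q[:,2].mean(),len(q))
    m=(np.hypot(P[...,0]-P0[0],P[...,1]-P0[1])<.04);print('mid z',np.nanmedian(P[m][:,2]))
E
```

```text
L (array([0.62984163, 0.16326804, 0.26691408]), np.float64(0.002871108469560739)) [0.6288 0.1615 0.27  ] [0.632  0.1633 0.27  ]
R (array([0.64357404, 0.11010042, 0.2676995 ]), np.float64(0.003837757534249108)) [0.6424 0.1081 0.27  ] [0.6454 0.1111 0.27  ]
posttop (array([0.7273653 , 0.15975116, 0.27701549]), np.float64(0.002837867358286725)) [0.7287 0.1594 0.27  ] [0.7243 0.1643 0.27  ]
tip (array([0.62032525, 0.13226727, 0.27863969]), np.float64(0.004314082967546258)) [0.6208 0.1312 0.27  ] [0.6158 0.138  0.27  ]
176
[[0.639, 0.108, 0.264], [0.643, 0.11, 0.27], [0.641, 0.112, 0.27], [0.637, 0.113, 0.263], [0.636, 0.115, 0.27], [0.636, 0.117, 0.27], [0.643, 0.117, 0.269], [0.638, 0.119, 0.27], [0.64, 0.121, 0.271], [0.634, 0.122, 0.267], [0.643, 0.123, 0.272], [0.638, 0.124, 0.269], [0.638, 0.126, 0.269], [0.638, 0.128, 0.272], [0.64, 0.128, 0.271], [0.622, 0.129, 0.275], [0.636, 0.13, 0.271], [0.627, 0.13, 0.267], [0.615, 0.131, 0.277], [0.625, 0.132, 0.27], [0.632, 0.132, 0.269], [0.636, 0.133, 0.268], [0.619, 0.134, 0.276], [0.627, 0.135, 0.269], [0.632, 0.135, 0.268], [0.63, 0.13
[... 359 characters left out ...]
, 0.143, 0.275], [0.66, 0.144, 0.274], [0.638, 0.144, 0.27], [0.629, 0.145, 0.272], [0.634, 0.146, 0.269], [0.627, 0.148, 0.27], [0.636, 0.148, 0.269], [0.634, 0.15, 0.269], [0.633, 0.152, 0.271], [0.629, 0.153, 0.268], [0.626, 0.154, 0.272], [0.625, 0.155, 0.268], [0.633, 0.157, 0.271], [0.632, 0.157, 0.267], [0.624, 0.159, 0.271], [0.623, 0.16, 0.262], [0.624, 0.161, 0.27], [0.629, 0.164, 0.269]]
135
top [ 0.47795131 -0.13816248  0.005     ]
circle [ 0.47966931 -0.13532269] 0.07679140514705987 0.01667410129148918 740
mid z 0.0056958332791681165
scene [ 0.48020473 -0.13278709  0.005     ]
circle [ 0.47972596 -0.13224085] 0.07690309605238607 0.01662970437105731 500
mid z 0.005719700745020928
```

Measured bail top: centre about (0.6365, 0.136, 0.268), with lantern y at 104.5°. The post-to-seat distance comes out at 93 mm along 194°, which matches the text. The empty plate is at about (0.480, -0.134), with its middle 5.7 mm high. Next I go above the bail.

{"op": "carry_out", "data": {
  "commands": [
    [0,0,1,0,0,0,1],
    [0,0,1,0,0,0,1],
    [0,0,1,0,0,0,1],
    [0,0,1,0,0,0,1],
    [0.95,-0.77,0,0,0,0.314,1],
    [0.95,-0.77,0,0,0,0.314,1],
    [0.95,-0.77,0,0,0,0.314,1],
    [0.95,-0.77,0,0,0,0.314,1],
    [0.95,-0.77,0,0,0,0.314,1],
    [0.95,-0.77,0,0,0,0.314,1],
    [0.95,-0.77,0,0,0,0.314,1],
    [0.95,-0.77,0,0,0,0.314,1],
    [0.95,-0.77,0,0,0,0.314,1],
    [0.95,-0.77,0,0,0,0.314,1],
    [0.95,-0.77,0,0,0,0.314,1],
    [0.95,-0.77,0,0,0,0.314,1],
    [0.95,-0.77,0,0,0,0.314,1],
    [0.95,-0.77,0,0,0,0.314,1],
    [0.95,-0.77,0,0,0,0.314,1],
    [0.95,-0.77,0,0,0,0.314,1]
  ],
  "force": 40
}}

```text
time: 1.77
tool_pos: [0.6095, 0.1574, 0.4233]
tool_rot: [3.141, -0.001, -2.919]
force: [0.3, 0.1, 0.2]
grip_width: 1.0
```

{"op": "carry_out", "data": {
  "commands": [
    [0.8,-0.7,0,0,0,0.314,1],
    [0,0,0,0,0,0,1],
    [0,0,0,0,0,0,1]
  ]
}}

```text
time: 2.02
tool_pos: [0.6334, 0.1362, 0.422]
tool_rot: [3.141, -0.003, -2.892]
force: [0.0, 0.2, -0.2]
grip_width: 0.998
```

{"op": "carry_out", "data": {
  "commands": [
    [0.1,0,-0.7,0,0,0,1],
    [0,0,-0.7,0,0,0,1],
    [0,0,-0.6,0,0,0,1],
    [0,0,0,0,0,0,1],
    [0,0,0,0,0,0,1]
  ]
}}

```text
time: 2.43
tool_pos: [0.6342, 0.1389, 0.3634]
tool_rot: [3.141, -0.002, -2.888]
force: [0.2, 0.1, -0.2]
grip_width: 1.0
```

```bash
python3 - <<'E'
from h import *
print(sensors.read_state()['tool_pos'])
d=grab('scene');cv2.imwrite('pics/zs1.png',cv2.resize(d['image'][140:290,310:450],None,fx=4,fy=4,interpolation=cv2.INTER_CUBIC))
E
```

```text
[0.63422769 0.13889843 0.36337382]
```

View pics/zs1.png

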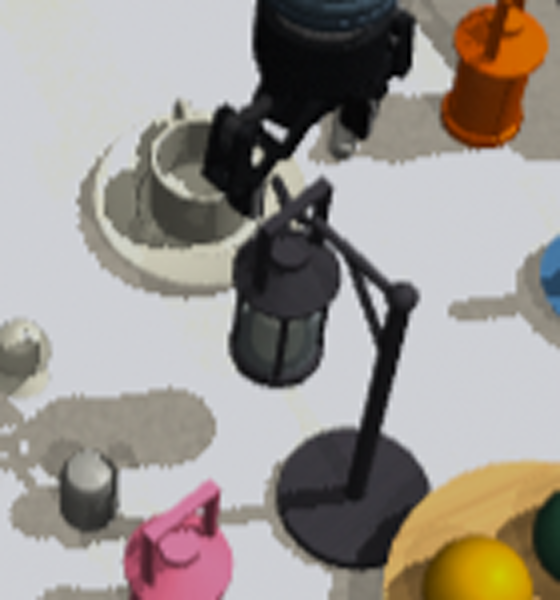

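The fingers straddle the bail bar from above: the bar runs from (260,245) to (328,185) in the zoom. I go down onto the legs and close.

{"op": "carry_out", "data": {
  "commands": [
    [0.08,-0.08,-0.5,0,0,0,1],
    [0,0,-0.5,0,0,0,1],
    [0,0,-0.5,0,0,0,1],
    [0,0,-0.55,0,0,0,1],
    [0,0,0,0,0,0,1],
    [0,0,0,0,0,0,1],
    [0,0,0,0,0,0,1]
  ]
}}

```text
time: 3.07
tool_pos: [0.6384, 0.1357, 0.3046]
tool_rot: [-3.141, 0.003, -2.888]
force: [-0.4, 0.1, 0.3]
grip_width: 0.999
```

```bash
python3 - <<'E'
from h import *
print(sensors.read_state()['tool_pos'])
d=grab('scene');cv2.imwrite('pics/zs2.png',cv2.resize(d['image'][140:290,310:450],None,fx=4,fy=4,interpolation=cv2.INTER_CUBIC))
E
```

```text
[0.63839951 0.13574635 0.30462431]
```

View pics/zs2.png

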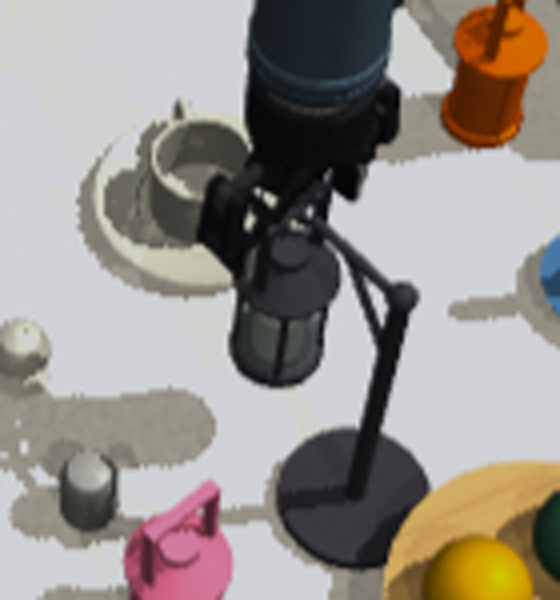

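{"op": "carry_out", "data": {
  "commands": [
    [0,0,-0.1,0,0,0,0.75],
    [0,0,0,0,0,0,0.7],
    [0,0,0,0,0,0,0.65],
    [0,0,0,0,0,0,0.6],
    [0,0,0,0,0,0,0.5],
    [0,0,0,0,0,0,0.4],
    [0,0,0,0,0,0,0.2],
    [0,0,0,0,0,0,0],
    [0,0,0,0,0,0,0],
    [0,0,0,0,0,0,0],
    [0,0,0,0,0,0,0],
    [0,0,0,0,0,0,0]
  ],
  "force": 45
}}

```text
time: 4.12
tool_pos: [0.638, 0.1358, 0.3005]
tool_rot: [3.141, 0.002, -2.888]
force: [0.0, 2.2, 5.9]
grip_width: 0.65
```

{"op": "carry_out", "data": {
  "commands": [
    [0,0,0.2,0,0,0,0],
    [0,0,0.3,0,0,0,0],
    [0,0,0.3,0,0,0,0],
    [0,0,0.2,0,0,0,0],
    [0,0,0,0,0,0,0],
    [0,0,0,0,0,0,0],
    [0,0,0,0,0,0,0]
  ]
}}

```text
time: 4.7
tool_pos: [0.6377, 0.1354, 0.329]
tool_rot: [3.142, -0.001, -2.889]
force: [0.4, -0.1, -2.4]
grip_width: 0.646
```

```bash
python3 - <<'E'
from h import *
print(sensors.read_state()['tool_pos'])
d=grab('scene');cv2.imwrite('pics/zs3.png',cv2.resize(d['image'][140:290,310:450],None,fx=4,fy=4,interpolation=cv2.INTER_CUBIC))
E
```

```text
[0.63765531 0.13538858 0.32904738]
```

View pics/zs3.png

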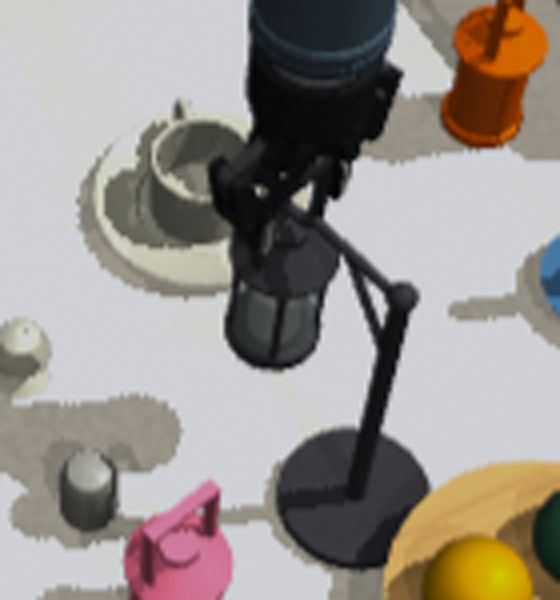

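Lifted about 28 mm, with the weight reading -2.4 N (the lantern's own). The bail is above the tip. I draw it off along the stand's -x, and measure the pot near the plate.

{"op": "carry_out", "data": {
  "commands": [
    [-0.25,-0.06,0,0,0,0,0],
    [-0.48,-0.12,0,0,0,0,0],
    [-0.48,-0.12,0,0,0,0,0],
    [-0.48,-0.12,0,0,0,0,0],
    [-0.48,-0.12,0,0,0,0,0],
    [-0.4,-0.1,0,0,0,0,0],
    [0,0,0,0,0,0,0],
    [0,0,0,0,0,0,0]
  ]
}}

```text
time: 5.42
tool_pos: [0.5601, 0.1162, 0.3296]
tool_rot: [-3.142, 0.0, -2.889]
force: [-0.3, -0.2, -1.5]
grip_width: 0.649
```

```bash
python3 - <<'E'
from h import *
print(sensors.read_state()['tool_pos'])
for n in('scene','top'):
    P=cloud(load(n));
    m=(P[...,0]>.45)&(P[...,0]<.8)&(P[...,1]>-.3)&(P[...,1]<0.03)&(P[...,2]>.04);Q=P[m]
    for lo,hi in((.04,.08),(.09,.15),(.15,.2),(.2,.25),(.25,.275),(.275,.3)):
        q=Q[(Q[:,2]>lo)&(Q[:,2]<hi)]
        if len(q):print(n,lo,len(q),q.min(0).round(3),q.max(0).round(3),q.mean(0).round(3))
d=grab('scene');cv2.imwrite('pics/zs4.png',cv2.resize(d['image'][110:340,220:450],None,fx=2.6,fy=2.6,interpolation=cv2.INTER_CUBIC))
E
```

```text
[0.56012558 0.11619082 0.32963533]
scene 0.04 457 [ 0.509 -0.153  0.04 ] [0.781 0.027 0.079] [ 0.647 -0.021  0.056]
scene 0.09 626 [ 0.663 -0.157  0.091] [0.789 0.03  0.15 ] [ 0.749 -0.031  0.114]
scene 0.15 770 [ 0.618 -0.164  0.15 ] [0.763 0.03  0.2  ] [ 0.682 -0.109  0.179]
scene 0.2 118 [ 0.638 -0.153  0.2  ] [ 0.755 -0.097  0.25 ] [ 0.704 -0.135  0.221]
scene 0.25 213 [ 0.641 -0.155  0.25 ] [ 0.756 -0.097  0.275] [ 0.676 -0.129  0.269]
scene 0.275 111 [ 0.635 -0.154  0.275] [ 0.76  -0.101  0.289] [ 0.723 -0.139  0.28 ]
top 0.04 409 [ 0.505 -0.152  0.04 ] [0.748 0.019 0.079] [ 0.596 -0.019  0.055]
top 0.09 481 [ 0.63  -0.153  0.092] [0.786 0.03  0.15 ] [ 0.742 -0.013  0.111]
top 0.15 767 [ 0.616 -0.167  0.151] [0.761 0.028 0.2  ] [ 0.668 -0.106  0.179]
top 0.2 82 [ 0.635 -0.153  0.2  ] [ 0.75  -0.099  0.25 ] [ 0.689 -0.133  0.222]
top 0.25 222 [ 0.635 -0.155  0.251] [ 0.746 -0.099  0.275] [ 0.669 -0.129  0.27 ]
top 0.275 122 [ 0.635 -0.154  0.275] [ 0.755 -0.119  0.289] [ 0.72  -0.14   0.279]
```

View pics/zs4.png

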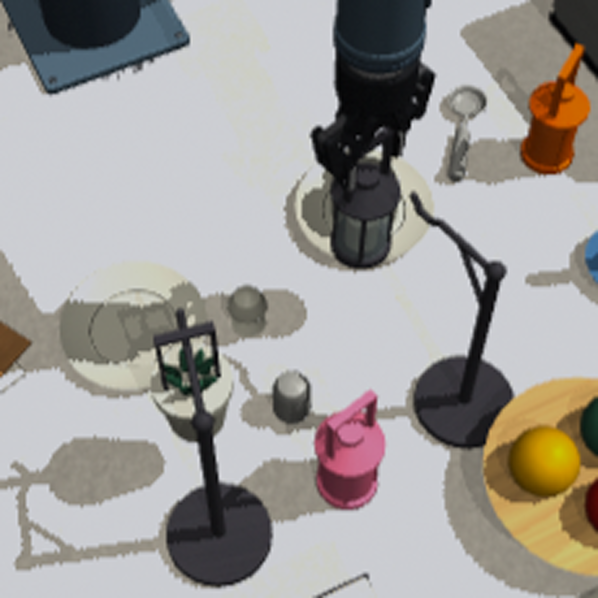

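The lantern is off the hook and upright, held at about (365,225) in the zoom, and the pot and plate are undisturbed. I carry it over the plate.

{"op": "carry_out", "data": {
  "commands": [
    [-0.1,-0.25,0,0,0,0,0],
    [-0.2,-0.5,0,0,0,0,0],
    [-0.24,-0.7,0,0,0,0,0],
    [-0.24,-0.7,0,0,0,0,0],
    [-0.24,-0.7,0,0,0,0,0],
    [-0.24,-0.7,0,0,0,0,0],
    [-0.24,-0.7,0,0,0,0,0],
    [-0.24,-0.7,0,0,0,0,0],
    [-0.24,-0.7,0,0,0,0,0],
    [-0.24,-0.7,0,0,0,0,0],
    [-0.24,-0.7,0,0,0,0,0],
    [-0.14,-0.7,0,0,0,0,0],
    [-0.1,-0.4,0,0,0,0,0],
    [0,-0.15,0,0,0,0,0],
    [0,0,0,0,0,0,0],
    [0,0,0,0,0,0,0],
    [0,0,0,0,0,0,0]
  ]
}}

```text
time: 6.88
tool_pos: [0.48, -0.1319, 0.3293]
tool_rot: [3.141, 0.0, -2.888]
force: [-0.6, -0.6, -2.8]
grip_width: 0.648
```

```bash
python3 - <<'E'
from h import *
p=sensors.read_state();print(p['tool_pos'],p['force'])
d=grab('scene');cv2.imwrite('pics/zs5.png',cv2.resize(d['image'][150:300,220:370],None,fx=4,fy=4,interpolation=cv2.INTER_CUBIC))
d=grab('top');cv2.imwrite('pics/zt5.png',cv2.resize(cv2.convertScaleAbs(d['image'][160:310,300:450],alpha=1.5),None,fx=4,fy=4,interpolation=cv2.INTER_CUBIC))
E
```

```text
[ 0.47995616 -0.13186174  0.32930154] [-0.63045078 -0.60752052 -2.78509488]
```

View pics/zs5.png

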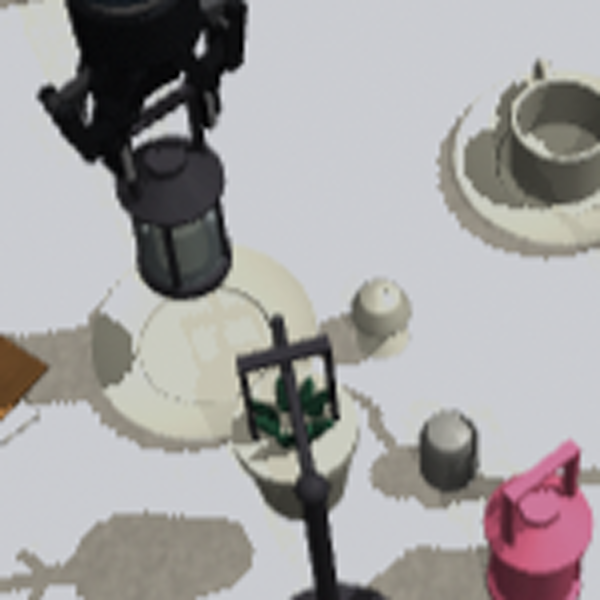

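View pics/zt5.png

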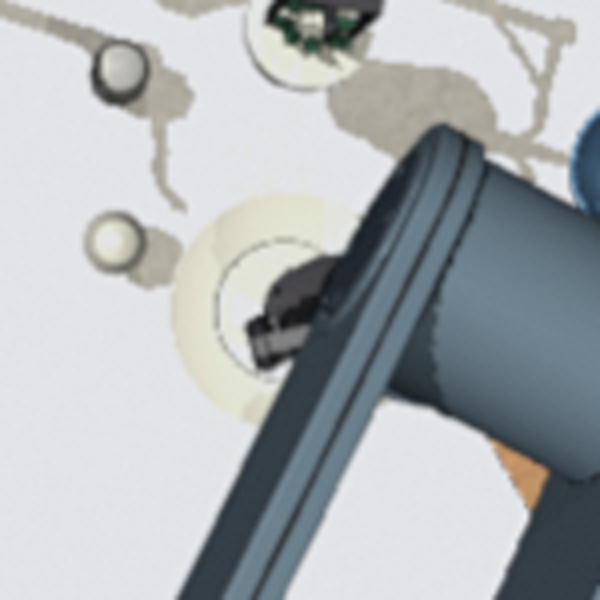

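```bash
python3 - <<'E'
from h import *
d=load('scene');S=lambda x,y:(220+(x+.5)/4-.5,150+(y+.5)/4-.5)
P=cloud(d);z=.123
l,rr,b=[plane(d,*S(*p),z) for p in((137,272),(231,267),(185,298))]
c=d['cam_to_world'][:3,3]
print(l,rr,(l+rr)/2,np.linalg.norm(l-rr)); v=(b-c)[:2];v/=np.linalg.norm(v);print(b[:2]+.033*v)
lum=d['image'].max(-1)
m=(np.hypot(P[...,0]-.48,P[...,1]+.132)<.05)&(P[...,2]>.09)&(P[...,2]<.27)
for lo in np.arange(.1,.26,.015):
    q=P[m&(P[...,2]>lo)&(P[...,2]<lo+.015)]
    if len(q):print(lo.round(3),len(q),q.min(0).round(3),q.max(0).round(3))
# plate again, top view inner circle & rim by colour
for n in('scene',):
    m=(P[...,2]>.012)&(P[...,2]<.022)&(np.hypot(P[...,0]-.48,P[...,1]+.134)<.095);q=P[m]
    print(q[:,:2].min(0),q[:,:2].max(0))
E
```

```text
[ 0.47310303 -0.16723859  0.123     ] [ 0.49814631 -0.10697327  0.123     ] [ 0.48562467 -0.13710593  0.123     ] 0.06526159050273202
[ 0.47506987 -0.13888289]
0.115 23 [ 0.481 -0.166  0.123] [ 0.512 -0.107  0.13 ]
0.13 111 [ 0.462 -0.166  0.13 ] [ 0.513 -0.102  0.145]
0.145 69 [ 0.466 -0.161  0.145] [ 0.509 -0.106  0.16 ]
0.16 71 [ 0.465 -0.161  0.16 ] [ 0.51  -0.108  0.175]
0.175 68 [ 0.466 -0.161  0.175] [ 0.51  -0.105  0.189]
0.19 62 [ 0.482 -0.16   0.19 ] [ 0.509 -0.107  0.205]
0.205 20 [ 0.481 -0.167  0.205] [ 0.513 -0.114  0.22 ]
0.22 266 [ 0.446 -0.168  0.22 ] [ 0.515 -0.098  0.235]
0.235 166 [ 0.463 -0.16   0.235] [ 0.508 -0.103  0.25 ]
0.25 44 [ 0.469 -0.155  0.25 ] [ 0.495 -0.097  0.264]
[ 0.40080196 -0.21598772] [ 0.56230661 -0.04810117]
```

The roof and base clouds put the lantern at (0.4805, -0.133) with its base near z = 0.123 and upright. The plate centre is (0.480, -0.133). I lower it straight down.

{"op": "carry_out", "data": {
  "commands": [
    [0,0,-0.25,0,0,0,0],
    [0,0,-0.5,0,0,0,0],
    [0,0,-0.5,0,0,0,0],
    [0,0,-0.5,0,0,0,0],
    [0,0,-0.5,0,0,0,0],
    [0,0,-0.5,0,0,0,0],
    [0,0,-0.4,0,0,0,0],
    [0,0,-0.25,0,0,0,0],
    [0,0,-0.2,0,0,0,0],
    [0,0,0,0,0,0,0],
    [0,0,0,0,0,0,0],
    [0,0,0,0,0,0,0]
  ]
}}

```text
time: 7.98
tool_pos: [0.4802, -0.1329, 0.2221]
tool_rot: [-3.141, 0.001, -2.888]
force: [0.5, -0.1, -2.7]
grip_width: 0.647
```

```bash
python3 - <<'E'
from h import *
p=sensors.read_state();print(p['tool_pos'],p['force'])
d=grab('scene');cv2.imwrite('pics/zs6.png',cv2.resize(d['image'][150:300,220:370],None,fx=4,fy=4,interpolation=cv2.INTER_CUBIC))
E
```

```text
[ 0.48016384 -0.13288729  0.22209558] [ 0.4748921  -0.13668627 -2.67564327]
```

View pics/zs6.png

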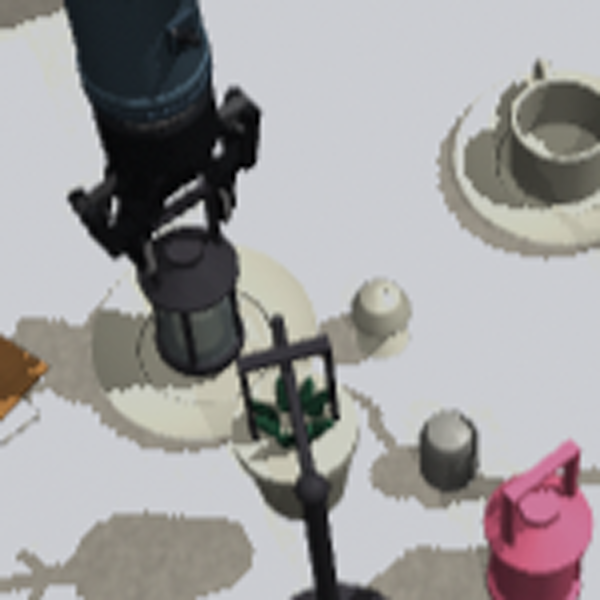

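The lantern hangs a centimetre or so above the plate's middle, with its base at (200,355) inside the ring. I creep down until the force changes.

{"op": "carry_out", "data": {
  "commands": [
    [0,0,-0.1,0,0,0,0],
    [0,0,-0.1,0,0,0,0],
    [0,0,-0.08,0,0,0,0],
    [0,0,0,0,0,0,0],
    [0,0,0,0,0,0,0]
  ]
}}

```text
time: 8.45
tool_pos: [0.4795, -0.1327, 0.2128]
tool_rot: [3.141, -0.0, -2.889]
force: [-0.6, 0.5, -1.1]
grip_width: 0.653
```

{"op": "carry_out", "data": {
  "commands": [
    [0,0,-0.05,0,0,0,0],
    [0,0,0,0,0,0,0],
    [0,0,0,0,0,0,0]
  ]
}}

```text
time: 8.7
tool_pos: [0.4797, -0.1327, 0.2114]
tool_rot: [3.142, -0.0, -2.889]
force: [0.2, 0.6, -2.4]
grip_width: 0.651
```

{"op": "carry_out", "data": {
  "commands": [
    [0,0,-0.04,0,0,0,0],
    [0,0,0,0,0,0,0],
    [0,0,0,0,0,0,0]
  ]
}}

```text
time: 8.95
tool_pos: [0.48, -0.1328, 0.2112]
tool_rot: [-3.141, 0.001, -2.889]
force: [-1.7, 1.3, 6.0]
grip_width: 0.649
```

```bash
python3 -c "
from h import *
print(sensors.read_state()['force'],sensors.read_state()['tool_pos'])
import time
for _ in range(3):
    get_image('scene');print(sensors.read_state()['force'])"
```

```text
[-1.65086793  1.31398989  6.0377734 ] [ 0.48002892 -0.13281631  0.21116853]
[-0.93072536 -0.33246555  6.07579333]
[-1.06027254  0.39070465  5.59708245]
[-0.84952093  0.09596481  6.20306676]
```

Contact: the vertical force went from -2.5 to +6 N. I open gradually, then rise.

{"op": "carry_out", "data": {
  "commands": [
    [0,0,0.02,0,0,0,0.0],
    [0,0,0,0,0,0,0.66],
    [0,0,0,0,0,0,0.68],
    [0,0,0,0,0,0,0.72],
    [0,0,0,0,0,0,0.77],
    [0,0,0,0,0,0,0.85],
    [0,0,0,0,0,0,0.93],
    [0,0,0,0,0,0,1],
    [0,0,0,0,0,0,1],
    [0,0,0,0,0,0,1],
    [0,0,0,0,0,0,1]
  ]
}}

```text
time: 10.02
tool_pos: [0.4797, -0.1327, 0.2109]
tool_rot: [-3.142, 0.0, -2.889]
force: [0.3, -0.1, -0.5]
grip_width: 1.003
```

```bash
python3 - <<'E'
from h import *
p=sensors.read_state();print(p['tool_pos'],p['force'])
d=grab('scene');cv2.imwrite('pics/zs7.png',cv2.resize(d['image'][150:300,220:370],None,fx=4,fy=4,interpolation=cv2.INTER_CUBIC))
E
```

```text
[ 0.47968787 -0.13273609  0.21091717] [ 0.26632473 -0.13860415 -0.50936694]
```

View pics/zs7.png

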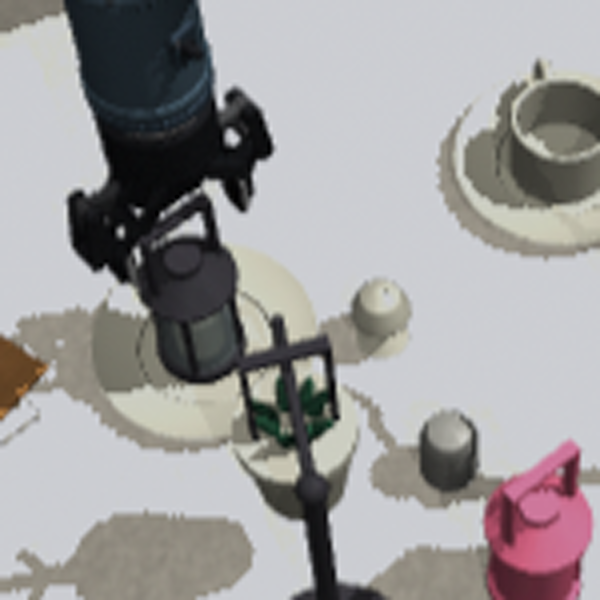

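The fingers are open and clear of both legs, with the lantern standing at (200,340). I retreat upward, then back towards the robot so the top camera can see.

{"op": "carry_out", "data": {
  "commands": [
    [0,0,0.2,0,0,0,1],
    [0,0,0.4,0,0,0,1],
    [0,0,0.7,0,0,0,1],
    [0,0,0.9,0,0,0,1],
    [0,0,1,0,0,0,1],
    [0,0,1,0,0,0,1],
    [-0.5,-0.6,0.3,0,0,0,1],
    [-0.5,-0.8,0,0,0,0,1],
    [-0.5,-0.8,0,0,0,0,1],
    [-0.4,-0.8,0,0,0,0,1],
    [-0.4,-0.8,0,0,0,0,1],
    [-0.3,-0.8,0,0,0,0,1],
    [0,-0.8,0,0,0,0,1],
    [0,-0.5,0,0,0,0,1],
    [0,0,0,0,0,0,1],
    [0,0,0,0,0,0,1],
    [0,0,0,0,0,0,1]
  ]
}}

```text
time: 11.48
tool_pos: [0.4019, -0.3089, 0.3459]
tool_rot: [3.141, 0.0, -2.888]
force: [0.3, 0.2, 0.1]
grip_width: 1.003
```

```bash
python3 - <<'E'
from h import *
p=sensors.read_state();print(p['tool_pos'],p['force'],p['time'])
d=grab('scene');P=cloud(d);cv2.imwrite('pics/s8.png',d['image'])
dt=grab('top');cv2.imwrite('pics/t8.png',dt['image'])
for n,d in(('s',d),('t',dt)):
    P=cloud(d);near=np.hypot(P[...,0]-.48,P[...,1]+.134)
    for lo,hi in((.1,.115),(.115,.135),(.165,.185)):
        q=P[(near<.06)&(P[...,2]>lo)&(P[...,2]<hi)]
        if len(q):print(n,lo,len(q),q.min(0).round(3),q.max(0).round(3),((q.min(0)+q.max(0))/2).round(3),np.median(q[:,2]))
    q=P[(near<.1)&(P[...,2]>.012)&(P[...,2]<.022)];q=q[np.hypot(q[:,0]-.48,q[:,1]+.133)>.06]
    c=np.linalg.lstsq(np.c_[2*q[:,:2],np.ones(len(q))],(q[:,:2]**2).sum(1),rcond=None)[0];print('plate',c[:2])
E
```

```text
[ 0.40186021 -0.3088742   0.34585087] [0.30053557 0.17675979 0.10461964] 11.4833
s 0.1 237 [ 0.445 -0.17   0.1  ] [ 0.517 -0.099  0.115] [ 0.481 -0.135  0.108] 0.1085428292976518
s 0.115 192 [ 0.46  -0.163  0.115] [ 0.513 -0.106  0.135] [ 0.487 -0.135  0.125] 0.12233545400341195
s 0.165 96 [ 0.466 -0.163  0.167] [ 0.494 -0.107  0.185] [ 0.48  -0.135  0.176] 0.17944764821859804
plate [ 0.47905449 -0.13221654]
t 0.1 325 [ 0.442 -0.174  0.1  ] [ 0.513 -0.102  0.115] [ 0.477 -0.138  0.108] 0.10899791610716525
t 0.115 169 [ 0.453 -0.161  0.115] [ 0.499 -0.111  0.134] [ 0.476 -0.136  0.125] 0.11976516012171534
t 0.165 99 [ 0.467 -0.165  0.168] [ 0.489 -0.11   0.184] [ 0.478 -0.138  0.176] 0.1804322528402319
plate [ 0.4794029  -0.13521724]
```

View pics/s8.png

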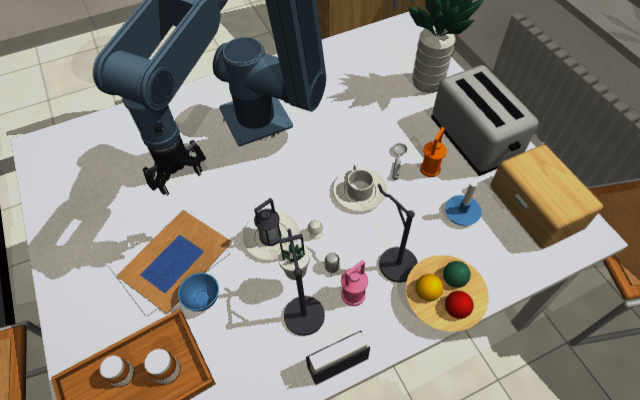

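View pics/t8.png

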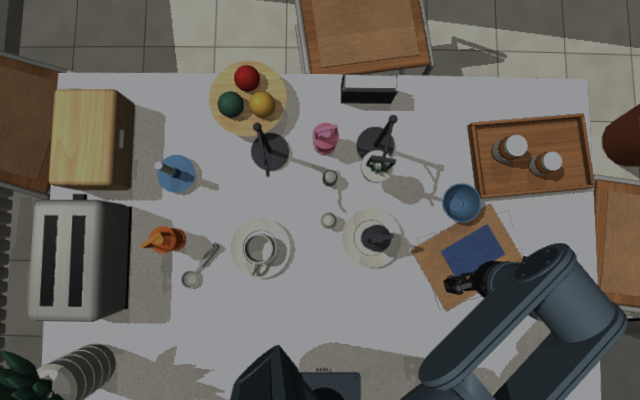

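The lantern stands upright on the plate, at (268,225) in the scene view and (376,238) in the top view. It is within about 3 mm of the plate centre in both views. Its bail top is at 0.180 m, as expected (0.005 + 0.175). Everything else is where it was, and the arm is clear.

```bash
python3 -c "
from h import *
print(r.job_done())"
```

```text
the job is handed in; nothing more can be done
None
```

I lifted the lantern about 28 mm off its hook and drew it off past the tip. I then carried it upright and stood it in the middle of the empty plate, let go and backed the arm away. It took about 11.5 s of the 54 s, and the job is handed in.

**Last checks:**
- **Position:** the lantern is upright and within about 3 mm of the plate centre in both camera views.
- **Height:** its bail top is at 0.180 m, as expected for a lantern standing on the plate's flat middle.
- **Touchdown force:** the wrist read +6 N on contact, so it pressed on the plate with about 8–9 N.
- **Other things:** by eye in both pictures, the flowerpot, the cup and the rest had not moved.
- **Robot:** it touches nothing, and the force reading is about 0.

**Disagreement:** the two cameras differ by about 3 mm on where things are. One base-edge estimate made before lowering was also about 5 mm off, so I used the depth readings instead. No check failed.

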